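Kit four power-supply parts into their fitting nests

ROBOT

A 6-joint arm with a two-finger parallel gripper is mounted at the origin on the work surface. World frame = base frame: x ahead of the robot, y to its left, z up, the work surface at z = 0. Lengths are in m, angles in rad, forces in N, time in s.
With the tool pointing down it reaches from about 0.375 to 0.9 m from the base axis. Payload 3.1 kg.
Tool frame: the origin (TCP) lies between the finger pads; the fingertips stand 8 mm ahead of it and the grasp point (between the pads) lies 11 mm behind it; z points along the fingers, y is the line along which they close (so a half turn about z gives the same grasp; the last joint's range is limited). The gripper opens to 85 mm and grips with 20 to 120 N. Pads are 22 mm wide; open, the fingers measure 114 mm over their backs; the gripper's body (76 mm by 85 mm) begins 54 mm behind the grasp point. The pads swing forward as they close: fully open they stand 13 mm farther back than shut.
Start: joints at [1.149, 0.527, 1.433, -0, 1.181, -0.178], TCP at [0.151, 0.607, 0.239] pointing down, gripper open.
Joint ranges: [-3.08, 3.08], [-0.75, 2.2], [0.22, 2.44], [-1.43, 4.57], [0, 2.65], [-2.85, 2.85]. Speed limits (rad/s): [2.79, 2.79, 3.14, 3.14, 3.14, 3.14].

INTERFACE

Orientations are given as a unit quaternion [x, y, z, w].
In Python, from station import readout, cams, sign_off gives the robot as it stands.
- The arm moves only by the tool send_rows, never from a script. Its argument "commands" is text: rows parted by semicolons, each of 5 numbers parted by spaces: the finger opening in mm, from 0 to 85.4, then the shift along the tool's x, y, z each as a share of 0.02 m, from -1 to 1, then the turn about the tool's z as a share of 4 degrees, from -1 to 1. In form: grip dx dy dz spin; .... A call has 1 to 20 rows; each row shifts and turns the commanded pose from where the row before left it, along the tool's axes as they then stand; what a row does not reach is not made up. A row lasts 1/12 s, in which the tool goes at most 41.7 mm and 7.16 degrees, less where a joint would pass 70% of its speed; a pose out of reach is approached as far as the arm can. A call with a number of a shift or a turn outside -1 to 1 is refused whole. A call with a gripper value outside its range is refused whole. The fingers move at their own pace and stop on an object; "grip_force" is the grip in N (left out, the last holds). Time passes only in rows, so rows that do not move let the fingers close. It gives the time, the measured TCP pose, the force, the opening and the grip force at its end, in the units of the state.
- readout.sense(): the state, without advancing time (a new reading comes with each control period).
- cams.snapshot(name): name is "side" or "top"; returns a dict with "pixels" (384x512x3 uint8, red, green, blue), "intrinsics" (3x3 intrinsics, pixels), "eye" and "rotation" of the camera in the world. Camera axes: x right, y down, z forward; pixel columns grow to the right and rows downward; lengths in m; the calibration is good to about 2 mm. A picture is of the moment at which its call begins. There is no depth.
- sign_off(): hands the job in; it is judged then, once.
The state is a dict: "t": time; "q": joint angles; "qd": joint speeds; "tau": joint torques, N m; "tcp_pos": TCP position; "tool_rot": TCP orientation; "force": force on the tool from outside, world axes, zero at the start; "ft_torque": the same for the moment, N m; "finger_gap": opening from 0.0 (shut) to 1.0 (fully open); "gripper_force": force on a finger pad.
Only numpy, scipy, OpenCV 4.12 (cv2) and the standard library are available. Lean on these libraries where they do the work, as an engineer would, in place of code of your own. Each camera call takes 0.05 s, during which the arm holds its last target. There are 200 camera calls.

TASK

Get the kit ready for the next assembler: put the transformer, the ring-shaped choke (over its post), the can capacitor and the finned heat sink each into the grey nest whose pocket fits it, sitting flat and upright on the nest's floor inside the rim. Set each part down rather than dropping it, and do not shift or knock over the flux bottle or the solder reel that stand among them.

Things in the scene. Friction and masses are not known exactly. Their poses are not given: they have to be found in the camera images.
- transformer: Small mains transformer: steel laminated core with black winding bulging at two sides, a block 54 (x) x 46 (y) x 45 mm high, about 0.35 kg; stands upright on the green bench; origin: centre of its underside, z up. Grip it across its 46 mm (along its y).
- choke: Toroidal choke: copper-wound ring lying flat, outer diameter 52 (54 over the wire turns), hole 24, 28 mm high, about 0.12 kg; stands upright on the green bench; origin: centre of its underside, z up, on the ring's axis. Grip it across its outside.
- capacitor: Can capacitor: black cylinder with an aluminium top bearing a cross, diameter 35, 50 mm high, about 0.06 kg; stands upright on the green bench; origin: centre of its underside, z up.
- heatsink: Finned aluminium heat sink, fins upward and running along its x, 80 (x) x 40 (y) x 30 mm high, about 0.11 kg; stands upright on the green bench; origin: centre of its underside, z up. Grip it across its 40 mm (along its y).
- nest_transformer: Grey plastic nest fixed to the bench, pale floor: nearly square pocket 70 (x) x 62 (y) mm inside the rim, fits the transformer with 8 mm of play on each side when their x axes are parallel (either way round). Floor 4 mm above the bench; rim 6 mm thick, top 10 mm above the bench. Origin: centre of its underside (bench level), z up; turned by up to 0.8 rad.
- nest_choke: Grey plastic nest fixed to the bench, pale floor: round pocket of 68 mm inner diameter with a centre post (8 mm diameter, top 14 mm above the bench) that passes through the choke's hole; 8 mm of play. Floor 4 mm above the bench; rim 6 mm thick, top 10 mm above the bench. Origin: centre of its underside (bench level), z up; turned by up to 0.8 rad.
- nest_capacitor: Grey plastic nest fixed to the bench, pale floor: plain round pocket of 51 mm inner diameter, no post; fits the capacitor standing up, 8 mm of play. Floor 4 mm above the bench; rim 6 mm thick, top 10 mm above the bench. Origin: centre of its underside (bench level), z up; turned by up to 0.8 rad.
- nest_heatsink: Grey plastic nest fixed to the bench, pale floor: long pocket 96 (x) x 56 (y) mm inside the rim, fits the heat sink with 8 mm of play on each side when their x axes are parallel (either way round). Floor 4 mm above the bench; rim 6 mm thick, top 10 mm above the bench. Origin: centre of its underside (bench level), z up; turned by up to 0.8 rad.
- flux_bottle: Bystander: amber bottle with a black cap, diameter 34, 70 mm high, standing loose about the middle of the work area; origin: centre of its underside.
- solder_reel: Bystander: white plastic reel, flange diameter 48, 32 mm high, standing loose on one flange in the left half of the work area; origin: centre of its underside.
Not all that is in view belongs to the job. What is shaped like the heatsink but purple or turquoise is not meant. Leave any purple look-alike of the transformer alone.

How it is judged:
At the end, for the whole second after the job is handed in: Each of the four parts rests in its own nest: its centre within 13 mm of the nest's centre seen from above, its underside on the nest's floor (1 to 7 mm above the bench), upright within 0.1 rad, at rest (under 20 mm/s) and not touched by the fingers (horizontal distance between transformer and nest_transformer below 0.013 m and z of transformer in the frame of nest_transformer between 0.001 and 0.007 m and angle between each of transformer, choke, capacitor, heatsink's own z axis and vertical below 0.1 rad and linear speed of each of transformer, choke, capacitor, heatsink below 0.02 m/s and contact force between the fingers and transformer below 0.1 N and horizontal distance between choke and nest_choke below 0.013 m and z of choke in the frame of nest_choke between 0.001 and 0.007 m and contact force between the fingers and choke below 0.1 N and horizontal distance between capacitor and nest_capacitor below 0.013 m and z of capacitor in the frame of nest_capacitor between 0.001 and 0.007 m and contact force between the fingers and capacitor below 0.1 N and horizontal distance between heatsink and nest_heatsink below 0.013 m and z of heatsink in the frame of nest_heatsink between 0.001 and 0.007 m and contact force between the fingers and heatsink below 0.1 N).
It fails at once if a part falls freely (dropped from more than about 25 mm, or thrown) ((linear speed of transformer above 0.7 m/s and contact force between each of the arm, the fingers and transformer below 0.01 N) or (linear speed of choke above 0.7 m/s and contact force between each of the arm, the fingers and choke below 0.01 N) or (linear speed of capacitor above 0.7 m/s and contact force between each of the arm, the fingers and capacitor below 0.01 N) or (linear speed of heatsink above 0.7 m/s and contact force between each of the arm, the fingers and heatsink below 0.01 N)).
It fails at once if the flux bottle is shifted by more than 20 mm or knocked over (distance of flux_bottle from where it was at the start of the episode above 0.02 m or angle between flux_bottle's own z axis and vertical above 0.4 rad).
It fails at once if the solder reel is shifted by more than 20 mm or knocked over (distance of solder_reel from where it was at the start of the episode above 0.02 m or angle between solder_reel's own z axis and vertical above 0.4 rad).
It also fails if it takes over 106 s, if anything falls off the work surface, if the arm or the gripper's body presses on something with over 40 N, if the wrist force passes 120 N, or if a joint passes its speed limit or range.

## Working session

There is one attempt and no reset: what is moved stays moved. The work goes in short steps, Python scripts to look and compute and a tool call to move; the robot and the scene stay as the last step left them, time stands still between calls to the robot, and variables do not carry over. Pictures are saved under pics/ and viewed, at most 14 in all, crops included, and the job is handed in when it is done.

Besides the shell and the picture viewer there is one more tool, called after "Request:" as name(argument=value, ...) on one line, values as JSON. send_rows: Moves the arm, as the interface text tells. Its arguments: {"type":"object","properties":{"commands":{"type":"string"},"grip_force":{"type":"number"}},"required":["commands"]}

```bash
ls; mkdir -p pics; python3 - <<'E'
from station import readout,cams
import cv2,numpy as np
s=readout.sense();print(s)
for n in("top","side"):
    d=cams.snapshot(n);np.savez(f"pics/{n}0.npz",**d)
    cv2.imwrite(f"pics/{n}0.png",cv2.resize(d["pixels"][:,:,::-1],(800,600),interpolation=cv2.INTER_CUBIC))
    print(n,d["intrinsics"],d["eye"],d["rotation"])
E
```

```text
pics
{'t': 0.0, 'q': array([ 1.14851362e+00,  5.28479180e-01,  1.43392814e+00, -1.31660846e-06,
        1.18142028e+00, -1.78506517e-01]), 'qd': array([ 0.00012079,  0.00089606, -0.00098671, -0.0005504 , -0.00161467,
       -0.00282612]), 'tau': array([-3.88127464e-04, -4.42344940e+01, -1.78030139e+01, -2.21820874e-04,
        8.33268918e-03,  1.08355377e-05]), 'tcp_pos': array([0.15053175, 0.60586037, 0.23831741]), 'tool_rot': array([ 1.21586183e-01,  9.92580249e-01, -1.06761409e-03, -3.30076113e-04]), 'force': array([ 0.86601257, -0.47665991, -0.62722492]), 'ft_torque': array([-0.00712041, -0.04162763, -0.01416296]), 'gripper_force': 0.0, 'finger_gap': 1.0007453224162122}
top [[357.58469801   0.         257.3949945 ]
 [  0.         357.58469801 189.40243727]
 [  0.           0.           1.        ]] [ 0.32736741 -0.01193119  1.07456515] [-0.69453434  0.71364626 -0.05674886  0.07148872]
side [[387.27366197   0.         254.19443903]
 [  0.         387.27366197 188.89024247]
 [  0.           0.           1.        ]] [0.29936848 0.79261937 0.61782606] [-0.11642716  0.88198503 -0.45218261  0.0638593 ]
```

View pics/top0.png

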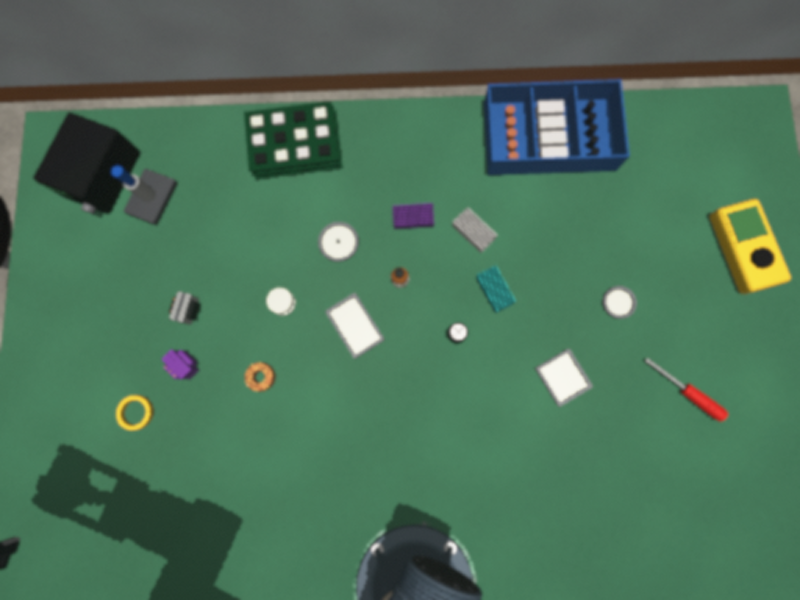

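View pics/side0.png

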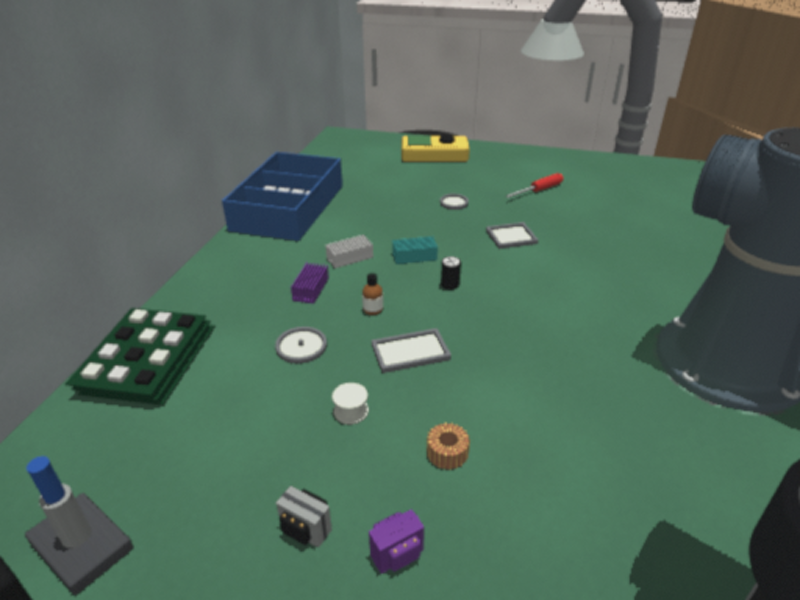

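The top view (800x600) shows the transformer at (183,307), choke (259,377), capacitor (458,332) and heat sink (475,229). The nests are choke (338,241), heat sink (355,325), transformer (564,377) and capacitor (619,302). The reel is at (280,300) and the bottle at (400,277). The purple and turquoise look-alikes are to be left alone. Next I'll enlarge tiles.

```bash
cat > h.py <<'E'
import numpy as np,cv2
from scipy.spatial.transform import Rotation as R
def load(f): return dict(np.load(f))
def ray(d,uv,z):
    "native pixels -> world points at height z"
    uv=np.atleast_2d(np.array(uv,float));K=d["intrinsics"]
    c=np.c_[(uv-K[:2,2])/[K[0,0],K[1,1]],np.ones(len(uv))]
    w=R.from_quat(d["rotation"]).apply(c)
    return d["eye"]+w*((z-d["eye"][2])/w[:,2])[:,None]
def proj(d,P):
    c=R.from_quat(d["rotation"]).inv().apply(np.atleast_2d(P)-d["eye"]);K=d["intrinsics"]
    return c[:,:2]/c[:,2:]*[K[0,0],K[1,1]]+K[:2,2]
def tiles(d,cs,h,s,f,ncol):
    "montage of tiles centred on native pixels cs, half size h, scale s, ticks every 5 px"
    o=[]
    for n,(u,v) in cs.items():
        u,v=int(u),int(v);im=cv2.copyMakeBorder(d["pixels"],h,h,h,h,cv2.BORDER_REPLICATE)[v:v+2*h,u:u+2*h,::-1]
        t=cv2.resize(im,None,fx=s,fy=s,interpolation=cv2.INTER_CUBIC)
        for k in range(0,2*h,5):
            L=7 if k%10==0 else 4
            cv2.line(t,(int((k+.5)*s),0),(int((k+.5)*s),L),(0,255,255),1);cv2.line(t,(0,int((k+.5)*s)),(L,int((k+.5)*s)),(0,255,255),1)
        cv2.putText(t,f"{n} {u-h},{v-h}",(10,18),0,.42,(255,255,255),1);t[-1]=255;t[:,-1]=255
        o.append(t)
    while len(o)%ncol:o.append(o[0]*0)
    cv2.imwrite(f,np.vstack([np.hstack(o[i:i+ncol]) for i in range(0,len(o),ncol)]))
E
python3 - <<'E'
from h import *
d=load("pics/top0.npz");k=.64
C=dict(transf=(183,307),choke=(259,377),cap=(458,332),sink=(475,229),nT=(564,377),nCh=(338,241),nCap=(619,302),nS=(355,325),reel=(280,300),bottle=(400,277),turq=(496,288),purp=(413,216))
C={a:(b[0]*k,b[1]*k) for a,b in C.items()}
tiles(d,C,20,5,"pics/tiles.png",4)
for a,b in C.items(): print(a,ray(d,b,.02)[0].round(3))
E
```

```text
transf [0.512 0.431 0.02 ]
choke [0.374 0.281 0.02 ]
cap [ 0.449 -0.096  0.02 ]
sink [ 0.65  -0.138  0.02 ]
nT [ 0.36  -0.289  0.02 ]
nCh [0.634 0.131 0.02 ]
nCap [ 0.498 -0.404  0.02 ]
nS [0.468 0.099 0.02 ]
reel [0.52  0.243 0.02 ]
bottle [0.559 0.011 0.02 ]
turq [ 0.532 -0.172  0.02 ]
purp [ 0.681 -0.018  0.02 ]
```

View pics/tiles.png

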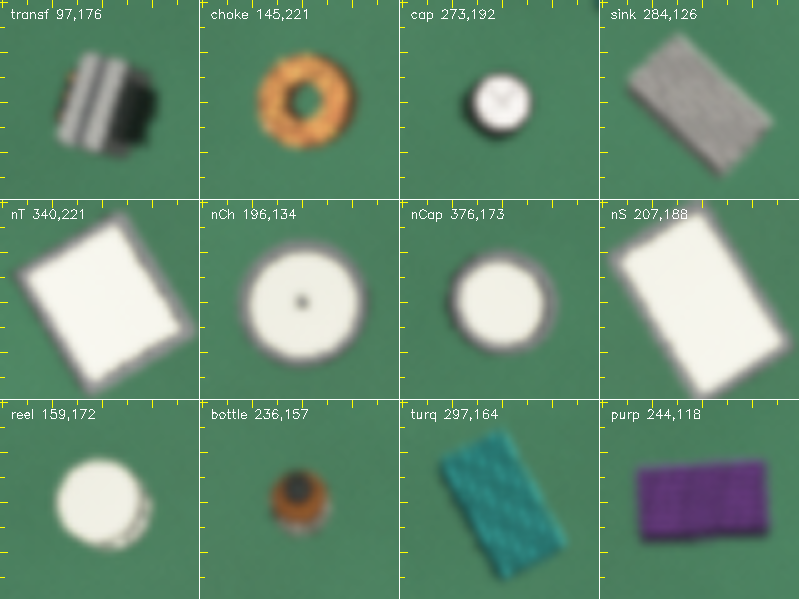

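The tiles show each part and nest clearly: cap disc centre near native (293,212), sink corners near (291,142), (300,133), (318,150) and (309,161). Now I'll measure by masks and look at the transformer from the side.

```bash
python3 - <<'E'
from h import *
d=load("pics/top0.npz");s=load("pics/side0.npz")
p=cv2.resize(d["pixels"],None,fx=8,fy=8,interpolation=cv2.INTER_CUBIC)
hsv=cv2.cvtColor(p,cv2.COLOR_RGB2HSV)
def nat(c): return (np.array(c)+.5)/8-.5
def comp(mask,u,v,h):
    m=np.zeros_like(mask);a,b,c,e=[int(x*8) for x in (v-h,v+h,u-h,u+h)];m[a:b,c:e]=mask[a:b,c:e]
    cs,_=cv2.findContours(m.astype(np.uint8),0,2);return max(cs,key=cv2.contourArea)[:,0]
H,S,V=[hsv[...,i].astype(int) for i in range(3)]
green=(H>60)&(H<90)&(S>90)
C=dict(transf=(183,307),choke=(259,377),cap=(458,332),sink=(475,229),nT=(564,377),nCh=(338,241),nCap=(619,302),nS=(355,325),reel=(280,300),bottle=(400,277))
for n,z,m in [("choke",.020,(H<25)&(S>100)&(V>120)),("cap",.05,(S<60)&(V>130)),("sink",.03,(S<60)&(V>85)),
  ("nT",.004,(S<40)&(V>190)),("nT",.007,~green),("nS",.004,(S<40)&(V>190)),("nS",.007,~green),("nCh",.004,(S<40)&(V>190)),("nCh",.007,~green),("nCap",.004,(S<40)&(V>190)),("nCap",.007,~green),
  ("transf",.045,(S<50)&(V>110)),("reel",.032,(S<40)&(V>190)),("bottle",.045,(H<20)&(S>110)&(V>60))]:
    u,v=C[n];w=ray(d,nat(comp(m,u*.64,v*.64,21)),z)[:,:2]*1000
    (c,sz,a)=cv2.minAreaRect(w.astype(np.float32))
    if sz[0]<sz[1]: sz=sz[::-1];a+=90
    a=(a+90)%180-90
    print(n,z,"ctr",np.round(c,1),"size",np.round(sz,1),"long axis deg",round(a,1))
C2=dict(transf=(304*.64,516*.64),purp=(397*.64,541*.64))
tiles(s,C2,28,7,"pics/tr.png",2)
tiles(d,dict(transf=(117,196),purp=(114,233)),20,10,"pics/tr2.png",2)
E
python3 -c "
import cv2,numpy as np
a=cv2.imread('pics/tr.png');b=cv2.imread('pics/tr2.png')
a=cv2.resize(a,(560,280));b=cv2.resize(b,(600,300));b=b[:, :560]
cv2.imwrite('pics/tr3.png',np.vstack([a,b]))"
```

```text
choke 0.02 ctr [376.  281.9] size [54.  53.7] long axis deg -89.0
cap 0.05 ctr [447.6 -94.3] size [32.6 32.2] long axis deg 87.7
sink 0.03 ctr [ 647.9 -134.4] size [85.8 51.2] long axis deg 43.4
nT 0.004 ctr [ 360.7 -291. ] size [72.9 64. ] long axis deg 28.6
nT 0.007 ctr [ 360.7 -291.8] size [91.5 84.1] long axis deg 28.2
nS 0.004 ctr [470.3 102.4] size [98.7 59.4] long axis deg 30.5
nS 0.007 ctr [470.6 102.7] size [118.8  78.5] long axis deg 31.1
nCh 0.004 ctr [638.8 133.2] size [66.1 65.6] long axis deg 17.4
nCh 0.007 ctr [638.9 133. ] size [87.5 87.1] long axis deg 43.4
nCap 0.004 ctr [ 500.8 -408.3] size [48.5 48.3] long axis deg -1.7
nCap 0.007 ctr [ 500.9 -408.6] size [70.3 69.2] long axis deg -78.5
transf 0.045 ctr [510.  428.4] size [57.4 31.8] long axis deg -16.0
reel 0.032 ctr [518.8 242.9] size [48.4 48.3] long axis deg 63.9
bottle 0.045 ctr [554.5  11.8] size [29.9 25. ] long axis deg -79.2
```

View pics/tr3.png

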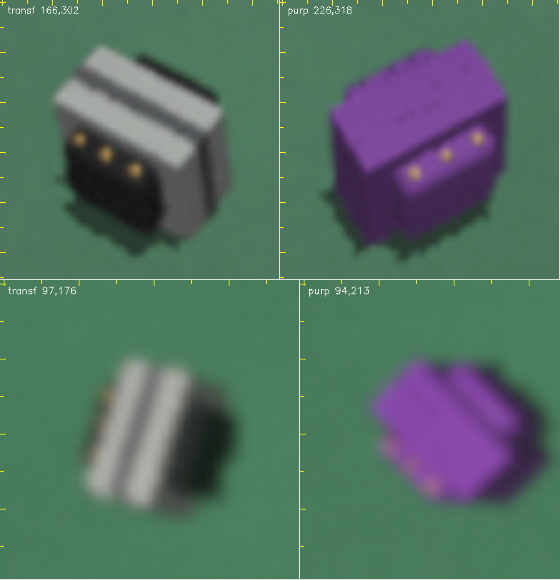

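The transformer's core strips lie along its 54 mm x axis, at about -16° in the world, so I grip at 74°. All the sizes agree with those given. Moving to the transformer now.

```bash
cat >> h.py <<'E'
def phi(s):
    y=R.from_quat(s["tool_rot"]).as_matrix()[:,1];return np.degrees(np.arctan2(y[1],y[0]))
def go(x,y,z,ph=None,base=None):
    "prints spin units (turn first), then tool shifts in units of 20 mm to reach x,y,z (mm); base=(x,y,z,phi) overrides the measured start"
    from station import readout
    s=readout.sense();p0=phi(s);P=s["tcp_pos"]*1000
    if base: P=np.array(base[:3]);p0=base[3]
    if ph is None: ph=p0
    sp=(p0-ph+90)%180-90;e=p0-sp;t=np.radians(e);D=np.array([x,y,z])-P
    dx=D[0]*-np.sin(t)+D[1]*np.cos(t);dy=D[0]*np.cos(t)+D[1]*np.sin(t)
    print("at",P.round(1),"phi %.1f"%p0,"spin %.2f (phi end %.1f)"%(sp/4,e),"shift %.2f %.2f %.2f"%(dx/20,dy/20,-D[2]/20),"gap %.3f f %.1f t %.2f q6 %.2f"%(s["finger_gap"],s["gripper_force"],s["t"],s["q"][5]))
E
```

Request:
send_rows(commands="85 0 0 0.4 0.5; 85 -0.5 -0.1 0.4 0; 85 -0.95 -0.17 0.35 0; 85 -0.95 -0.17 0.35 0; 85 -0.95 -0.17 0.35 0; 85 -0.95 -0.17 0.35 0; 85 -0.95 -0.17 0.35 0; 85 -0.95 -0.17 0.35 0; 85 -0.95 -0.17 0.35 0; 85 -0.95 -0.17 0.35 0; 85 -0.95 -0.17 0.35 0; 85 -0.95 -0.17 0.35 0; 85 -0.95 -0.17 0.35 0; 85 -0.95 -0.17 0.35 0; 85 -0.95 -0.17 0.35 0; 85 -0.95 -0.17 0.35 0; 85 -0.95 -0.17 0.35 0; 85 -0.95 -0.17 0.35 0; 85 -0.95 -0.17 0.35 0; 85 -0.5 -0.1 0.1 0", grip_force=60)

```text
t: 1.77
tcp_pos: [0.4653, 0.4505, 0.1005]
tool_rot: [0.139, 0.99, -0.001, -0.001]
force: [0.4, -0.1, -0.6]
finger_gap: 0.996
gripper_force: 0.0
```

```bash
python3 -c "
from h import *;go(510,428.4,14,74)"
```

```text
at [465.3 450.5 100.5] phi 74.0 spin -0.01 (phi end 74.0) shift -2.45 -0.44 4.32 gap 0.996 f 0.0 t 1.77 q6 -0.69
```

Request:
send_rows(commands="85 -0.8 -0.15 0 0; 85 -0.8 -0.15 0.2 0; 85 -0.6 -0.1 0.4 0; 85 -0.25 -0.04 0.6 0; 85 0 0 0.7 0; 85 0 0 0.7 0; 85 0 0 0.6 0; 85 0 0 0.5 0; 85 0 0 0.3 0; 85 0 0 0.3 0; 85 0 0 0 0; 0 0 0 0 0; 0 0 0 0 0; 0 0 0 0 0; 0 0 0 0 0; 0 0 0 0 0; 0 0 0 0 0; 0 0 0 0 0; 0 0 0 0 0; 0 0 0 0 0")

```text
t: 3.43
tcp_pos: [0.5088, 0.431, 0.0173]
tool_rot: [0.139, 0.99, 0.0, 0.001]
force: [-0.5, -0.8, 6.0]
finger_gap: 0.534
gripper_force: 63.7
```

```bash
python3 -c "
from h import *;go(360.7,-291.4,110,28.4+90)"
```

```text
at [508.8 431.   17.3] phi 74.0 spin -11.09 (phi end 118.4) shift 23.69 -28.25 -4.63 gap 0.534 f 63.7 t 3.43 q6 -0.76
```

Request:
send_rows(commands="0 0 0 -0.2 0; 0 0 0 -0.4 0; 0 0 0 -0.6 0.3; 0 0 0 -0.7 0.7; 0 0 0 -0.7 1; 0 0 0 -0.7 1; 0 0 0 -0.7 1; 0 0 0 -0.6 1; 0 0 0 -0.3 1; 0 0 0 -0.2 1; 0 0 0 0 1; 0 0 0 0 1; 0 0 0 0 1; 0 0 0 0 1; 0 0 0 0 1; 0 0 0 0 1; 0 0 0 0 1; 0 0 0 0 1; 0 0 0 0 1; 0 0 0 0 1")

```text
t: 5.1
tcp_pos: [0.5079, 0.4306, 0.1187]
tool_rot: [0.671, 0.742, -0.0, -0.0]
force: [0.1, -0.3, -4.4]
finger_gap: 0.531
gripper_force: 62.7
```

Request:
send_rows(commands="0 0 0 0 1; 0 0 0 0 1; 0 0 0 0 1; 0 0 0 0 1; 0 0 0 0 1; 0 0 0 0 1; 0 0 0 0 1; 0 0 0 0 1; 0 0 0 0 1; 0 0 0 0 1; 0 0 0 0 1; 0 0 0 0 1; 0 0 0 0 1; 0 0 0 0 1; 0 0 0 0 1; 0 0 0 0 0.9; 0 0 0 0 0; 0 0 0 0 0")

```text
t: 6.6
tcp_pos: [0.508, 0.4307, 0.1186]
tool_rot: [0.96, 0.28, -0.0, 0.0]
force: [-1.0, 0.1, -4.0]
finger_gap: 0.53
gripper_force: 62.7
```

```bash
python3 -c "
from h import *;go(360.7,-291.4,110,28.4+90)"
```

```text
at [508.  430.7 118.6] phi -57.5 spin 1.02 (phi end -61.6) shift -23.65 28.26 0.43 gap 0.530 f 62.7 t 6.60 q6 1.54
```

Request:
send_rows(commands="0 0 0 0 1; 0 -0.4 0.48 0 0; 0 -0.8 0.95 0 0; 0 -0.8 0.95 0 0; 0 -0.8 0.95 0 0; 0 -0.8 0.95 0 0; 0 -0.8 0.95 0 0; 0 -0.8 0.95 0 0; 0 -0.8 0.95 0 0; 0 -0.8 0.95 0 0; 0 -0.8 0.95 0 0; 0 -0.8 0.95 0 0; 0 -0.8 0.95 0 0; 0 -0.8 0.95 0 0; 0 -0.8 0.95 0 0; 0 -0.8 0.95 0 0; 0 -0.8 0.95 0 0; 0 -0.8 0.95 0 0; 0 -0.8 0.95 0 0; 0 -0.8 0.95 0 0")

```text
t: 8.27
tcp_pos: [0.4158, -0.0207, 0.119]
tool_rot: [0.969, 0.246, 0.001, 0.001]
force: [-0.3, -0.2, -4.6]
finger_gap: 0.53
gripper_force: 62.7
```

Request:
send_rows(commands="0 -0.8 0.95 0 0; 0 -0.8 0.95 0 0; 0 -0.8 0.95 0 0; 0 -0.8 0.95 0 0; 0 -0.8 0.95 0 0; 0 -0.8 0.95 0 0; 0 -0.8 0.95 0 0; 0 -0.8 0.95 0 0; 0 -0.8 0.95 0 0; 0 -0.8 0.95 0 0; 0 -0.5 0.6 0 0; 0 -0.3 0.4 0 0; 0 0 0 0 0; 0 0 0 0 0; 0 0 0 0 0")

```text
t: 9.52
tcp_pos: [0.3603, -0.2863, 0.1183]
tool_rot: [0.969, 0.246, -0.0, -0.001]
force: [-0.1, 0.1, -4.0]
finger_gap: 0.533
gripper_force: 62.7
```

```bash
python3 -c "
from h import *
go(360.7,-291.4,21.5,28.4+90)
from station import cams
d=cams.snapshot('top');np.savez('pics/top1.npz',**d)
tiles(d,dict(nT=(361,241)),32,9,'pics/n1.png',1)"
```

```text
at [ 360.3 -286.3  118.3] phi -61.5 spin 0.02 (phi end -61.6) shift -0.10 0.24 4.84 gap 0.533 f 62.7 t 9.52 q6 0.16
```

View pics/n1.png

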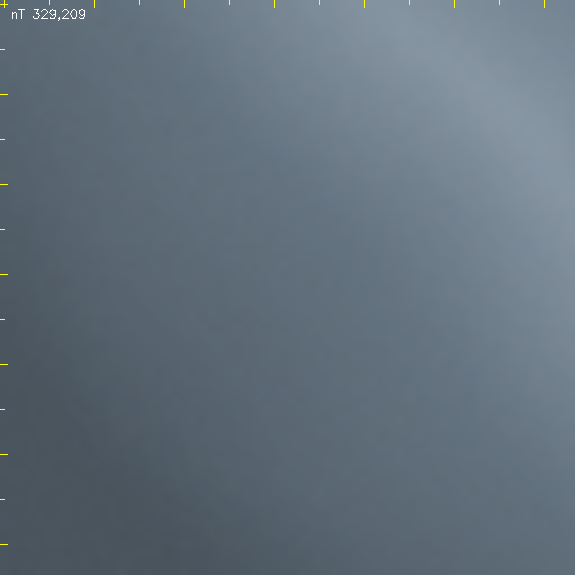

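The arm hides the nest from the top camera, so I'll go by the numbers.

Request:
send_rows(commands="0 -0.1 0.24 0.2 0; 0 0 0 0.5 0; 0 0 0 0.6 0; 0 0 0 0.6 0; 0 0 0 0.6 0; 0 0 0 0.6 0; 0 0 0 0.5 0; 0 0 0 0.4 0; 0 0 0 0.3 0; 0 0 0 0.2 0; 0 0 0 0.1 0; 0 0 0 0.1 0; 0 0 0 0.1 0; 0 0 0 0 0; 0 0 0 0 0")

```text
t: 10.82
tcp_pos: [0.3612, -0.2931, 0.0225]
tool_rot: [0.969, 0.246, 0.0, 0.0]
force: [-0.1, -0.6, -3.8]
finger_gap: 0.529
gripper_force: 62.7
```

```bash
python3 -c "
from h import *
go(360.7,-291.4,21.5,28.4+90)
from station import cams
d=cams.snapshot('side');np.savez('pics/side1.npz',**d)
tiles(d,dict(nT=proj(d,[.36,-.291,.03])[0]),32,9,'pics/n2.png',1)"
```

```text
at [ 361.2 -293.1   22.5] phi -61.6 spin 0.01 (phi end -61.6) shift 0.02 -0.09 0.05 gap 0.529 f 62.7 t 10.82 q6 0.15
```

View pics/n2.png

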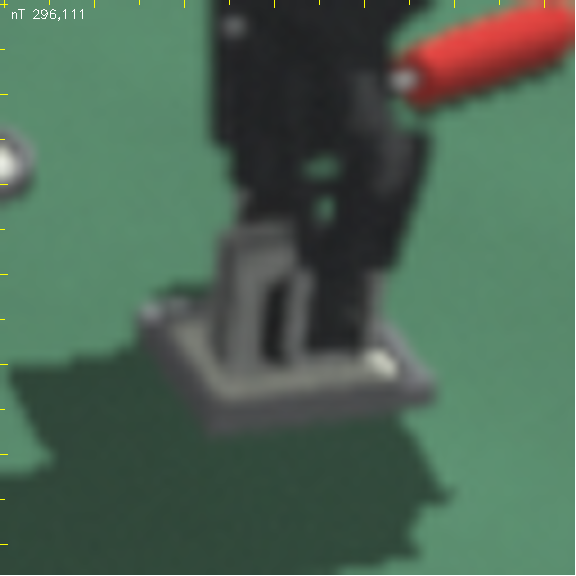

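It hovers inside the rim, with the core near crop (255,310) and pale floor visible all round. Lower the last bit, release, rise.

Request:
send_rows(commands="0 0 -0.05 0.05 0; 0 0 0 0.05 0; 0 0 0 0 0; 60 0 0 0 0; 70 0 0 0 0; 80 0 0 0 0; 80 0 0 0 0; 80 0 0 0 0; 80 0 0 -0.3 0; 80 0 0 -0.5 0; 80 0 0 -0.7 0; 80 0 0 -0.7 0; 80 0 0 -0.7 0; 80 0 0 -0.7 0; 80 0 0 -0.7 0; 80 0 0 -0.3 0", grip_force=60)

```text
t: 12.2
tcp_pos: [0.3611, -0.2927, 0.1146]
tool_rot: [0.969, 0.246, 0.001, 0.002]
force: [0.2, -0.3, -0.2]
finger_gap: 0.938
gripper_force: 0.0
```

```bash
python3 -c "
from h import *
go(447.6,-94.3,110,-45)
go(447.6,-94.3,110)"
```

```text
at [ 361.1 -292.7  114.6] phi -61.6 spin -4.14 (phi end -45.0) shift 10.07 -3.96 0.23 gap 0.938 f 0.0 t 12.20 q6 0.15
at [ 361.1 -292.7  114.6] phi -61.6 spin 0.00 (phi end -61.6) shift 8.52 -6.66 0.23 gap 0.938 f 0.0 t 12.20 q6 0.15
```

Request:
send_rows(commands="65 0.5 -0.4 0 0; 65 0.9 -0.7 0 0; 65 0.9 -0.7 0 0; 65 0.9 -0.7 0 0; 65 0.9 -0.7 0 0; 65 0.9 -0.7 0 0; 65 0.9 -0.7 0 0; 65 0.9 -0.7 0 0; 65 0.9 -0.7 0 0; 65 0.6 -0.5 0 0; 65 0.22 -0.16 0 0; 65 0 0 0.5 0; 65 0 0 0.7 0; 65 0 0 0.7 0; 65 0 0 0.7 0; 65 0 0 0.7 0; 65 0 0 0.6 0; 65 0 0 0.4 0; 65 0 0 0.3 0; 65 0 0 0.1 0")

```text
t: 13.87
tcp_pos: [0.4466, -0.0937, 0.0174]
tool_rot: [0.969, 0.245, -0.001, -0.001]
force: [0.4, -0.7, -0.2]
finger_gap: 0.763
gripper_force: 0.0
```

Request:
send_rows(commands="65 0 0 0 0; 65 0 0 0 0; 0 0 0 0 0; 0 0 0 0 0; 0 0 0 0 0; 0 0 0 0 0; 0 0 0 0 0; 0 0 0 0 0; 0 0 0 0 0; 0 0 0 0 0", grip_force=30)

```text
t: 14.7
tcp_pos: [0.4474, -0.094, 0.0189]
tool_rot: [0.969, 0.246, 0.0, 0.0]
force: [-0.3, 0.1, 5.7]
finger_gap: 0.404
gripper_force: 29.7
```

```bash
python3 -c "
from h import *
go(500.8,-408.4,110)"
```

```text
at [447.4 -94.   18.9] phi -61.6 spin 0.00 (phi end -61.6) shift -5.14 15.10 -4.55 gap 0.404 f 29.7 t 14.70 q6 0.62
```

Request:
send_rows(commands="0 0 0 -0.3 0; 0 0 0 -0.6 0; 0 0 0 -0.8 0; 0 0 0 -0.8 0; 0 0 0 -0.8 0; 0 0 0 -0.8 0; 0 -0.1 0.4 -0.4 0; 0 -0.3 0.9 0 0; 0 -0.3 0.9 0 0; 0 -0.3 0.9 0 0; 0 -0.3 0.9 0 0; 0 -0.3 0.9 0 0; 0 -0.3 0.9 0 0; 0 -0.3 0.9 0 0; 0 -0.3 0.9 0 0; 0 -0.3 0.9 0 0; 0 -0.3 0.9 0 0; 0 -0.4 0.9 0 0; 0 -0.4 0.9 0 0; 0 -0.4 0.9 0 0")

```text
t: 16.37
tcp_pos: [0.4862, -0.348, 0.1082]
tool_rot: [0.969, 0.246, -0.0, -0.001]
force: [-0.1, -0.3, -1.0]
finger_gap: 0.405
gripper_force: 30.0
```

Request:
send_rows(commands="0 -0.4 0.9 0 0; 0 -0.3 0.9 0 0; 0 -0.1 0.7 0 0; 0 0 0.3 0 0; 0 0 0 0 0; 0 0 0 0 0")

```text
t: 16.87
tcp_pos: [0.4988, -0.4034, 0.108]
tool_rot: [0.969, 0.246, -0.0, -0.001]
force: [-0.6, 0.2, -1.1]
finger_gap: 0.401
gripper_force: 30.0
```

```bash
python3 -c "
from h import *
go(500.8,-408.4,23.5)"
```

```text
at [ 498.8 -403.4  108. ] phi -61.6 spin 0.00 (phi end -61.6) shift -0.03 0.27 4.22 gap 0.401 f 30.0 t 16.87 q6 0.22
```

Request:
send_rows(commands="0 0 0.27 0.3 0; 0 0 0 0.6 0; 0 0 0 0.7 0; 0 0 0 0.7 0; 0 0 0 0.6 0; 0 0 0 0.5 0; 0 0 0 0.4 0; 0 0 0 0.2 0; 0 0 0 0.1 0; 0 0 0 0.1 0; 0 0 0 0.05 0; 0 0 0 0 0; 0 0 0 0 0")

```text
t: 17.95
tcp_pos: [0.5021, -0.4095, 0.0238]
tool_rot: [0.969, 0.246, 0.0, 0.0]
force: [-0.0, -0.4, -0.7]
finger_gap: 0.402
gripper_force: 30.0
```

```bash
python3 -c "
from h import *
go(500.8,-408.4,23)"
```

```text
at [ 502.1 -409.5   23.8] phi -61.6 spin 0.00 (phi end -61.6) shift -0.03 -0.08 0.04 gap 0.402 f 30.0 t 17.95 q6 0.22
```

Request:
send_rows(commands="0 0 -0.05 0.05 0; 0 0 0 0 0; 45 0 0 0 0; 55 0 0 0 0; 65 0 0 0 0; 70 0 0 0 0; 70 0 0 0 0; 70 0 0 -0.3 0; 70 0 0 -0.5 0; 70 0 0 -0.7 0; 70 0 0 -0.7 0; 70 0 0 -0.7 0; 70 0 0 -0.7 0; 70 0 0 -0.7 0; 70 0 0 -0.3 0")

```text
t: 19.2
tcp_pos: [0.5026, -0.4096, 0.1183]
tool_rot: [0.969, 0.246, 0.001, 0.003]
force: [-0.2, -0.6, -0.5]
finger_gap: 0.818
gripper_force: 0.0
```

```bash
python3 -c "
from h import *
go(652.5,-136.3,110,-46.6)
from station import cams
d=cams.snapshot('top')
tiles(d,dict(sink=(304,147)),20,7,'pics/s1.png',1)
im=d['pixels']
e=cams.snapshot('side')
tiles(e,dict(sink=proj(e,[.652,-.136,.015])[0]),20,7,'pics/s2.png',1)
t=np.radians(43.4);l=np.array([np.cos(t),np.sin(t)]);n=np.array([-l[1],l[0]])
B=np.array([[*(np.array([.6525,-.1363])+a*.04*l+b*.02*n),z] for z in(.03,0) for a,b in((1,1),(1,-1),(-1,-1),(-1,1))])
out=[]
for f,d0,c in(('pics/s1.png',d,(304,147)),('pics/s2.png',e,proj(e,[.652,-.136,.015])[0])):
    t=cv2.imread(f);q=((proj(d0,B)-np.array(c).astype(int)+20+.5)*7).astype(int)
    cv2.polylines(t,[q[:4]],True,(0,0,255),1);cv2.polylines(t,[q[4:]],True,(255,0,0),1);out.append(t)
cv2.imwrite('pics/s3.png',np.hstack(out))"
```

```text
at [ 502.6 -409.6  118.3] phi -61.6 spin -3.74 (phi end -46.6) shift 14.84 -4.78 0.41 gap 0.818 f 0.0 t 19.20 q6 0.22
```

View pics/s3.png

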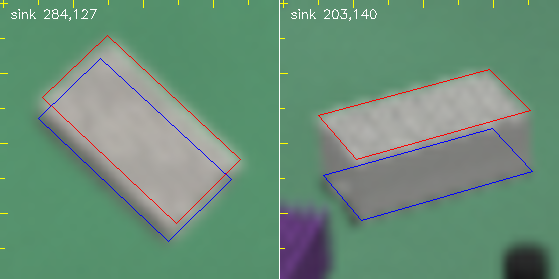

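The sink model agrees within about 2 mm in both views; I'll use (651,-135).

Request:
send_rows(commands="75 0 0 0.1 -1; 75 0 0 0.1 -1; 75 0 0 0.1 -1; 75 0 0 0.1 -0.74; 75 0.5 -0.2 0 0; 75 0.95 -0.3 0 0; 75 0.95 -0.3 0 0; 75 0.95 -0.3 0 0; 75 0.95 -0.3 0 0; 75 0.95 -0.3 0 0; 75 0.95 -0.3 0 0; 75 0.95 -0.3 0 0; 75 0.95 -0.3 0 0; 75 0.95 -0.3 0 0; 75 0.95 -0.3 0 0; 75 0.95 -0.3 0 0; 75 0.95 -0.4 0 0; 75 0.95 -0.4 0 0; 75 0.95 -0.3 0 0; 75 0.7 -0.2 0 0", grip_force=40)

```text
t: 20.97
tcp_pos: [0.6463, -0.1366, 0.106]
tool_rot: [0.929, 0.37, -0.0, -0.001]
force: [0.0, -0.3, 0.4]
finger_gap: 0.882
gripper_force: 0.0
```

```bash
python3 -c "
from h import *
go(651,-135,14,-46.6)"
```

```text
at [ 646.3 -136.6  106. ] phi -46.6 spin -0.00 (phi end -46.6) shift 0.23 0.11 4.60 gap 0.882 f 0.0 t 20.97 q6 0.44
```

Request:
send_rows(commands="75 0.28 0 0.3 0; 75 0 0 0.6 0; 75 0 0 0.7 0; 75 0 0 0.7 0; 75 0 0 0.7 0; 75 0 0 0.6 0; 75 0 0 0.5 0; 75 0 0 0.3 0; 75 0 0 0.15 0; 75 0 0 0 0; 75 0 0 0 0; 0 0 0 0 0; 0 0 0 0 0; 0 0 0 0 0; 0 0 0 0 0; 0 0 0 0 0; 0 0 0 0 0; 0 0 0 0 0; 0 0 0 0 0")

```text
t: 22.55
tcp_pos: [0.6509, -0.1357, 0.0163]
tool_rot: [0.929, 0.37, 0.001, 0.001]
force: [0.8, 0.1, 5.8]
finger_gap: 0.458
gripper_force: 43.1
```

```bash
python3 -c "
from h import *
go(470.4,102.6,110,-59.2)"
```

```text
at [ 650.9 -135.7   16.3] phi -46.6 spin 3.15 (phi end -59.2) shift -1.65 -14.86 -4.69 gap 0.458 f 43.1 t 22.55 q6 0.44
```

Request:
send_rows(commands="0 0 0 -0.3 0; 0 0 0 -0.6 0; 0 0 0 -0.8 0; 0 0 0 -0.8 0; 0 0 0 -0.8 0.8; 0 0 0 -0.8 0.8; 0 0 0 -0.8 0.8; 0 0 0 -0.5 0.75; 0 0 0 -0.3 0; 0 0 -0.4 0 0; 0 -0.1 -0.9 0 0; 0 -0.1 -0.9 0 0; 0 -0.1 -0.9 0 0; 0 -0.1 -0.9 0 0; 0 -0.1 -0.9 0 0; 0 -0.1 -0.9 0 0; 0 -0.1 -0.9 0 0; 0 -0.1 -0.9 0 0; 0 -0.1 -0.9 0 0; 0 -0.1 -0.9 0 0")

```text
t: 24.22
tcp_pos: [0.5348, 0.017, 0.1286]
tool_rot: [0.964, 0.266, -0.001, -0.001]
force: [-0.6, 0.5, -0.4]
finger_gap: 0.46
gripper_force: 42.4
```

Request:
send_rows(commands="0 -0.1 -0.9 0 0; 0 -0.1 -0.9 0 0; 0 -0.1 -0.9 0 0; 0 -0.1 -0.9 0 0; 0 -0.1 -0.9 0 0; 0 -0.1 -0.6 0 0; 0 -0.05 -0.3 0 0; 0 0 0 0 0; 0 0 0 0 0")

```text
t: 24.97
tcp_pos: [0.4707, 0.1019, 0.1293]
tool_rot: [0.964, 0.266, 0.0, 0.0]
force: [0.7, -1.2, -1.5]
finger_gap: 0.458
gripper_force: 42.4
```

```bash
python3 -c "
from h import *
go(470.4,102.6,21,-59.2)"
```

```text
at [470.7 101.9 129.3] phi -59.2 spin 0.01 (phi end -59.2) shift 0.00 -0.04 5.42 gap 0.458 f 42.4 t 24.97 q6 1.01
```

Request:
send_rows(commands="0 0 0 0.3 0; 0 0 0 0.6 0; 0 0 0 0.7 0; 0 0 0 0.7 0; 0 0 0 0.7 0; 0 0 0 0.7 0; 0 0 0 0.6 0; 0 0 0 0.4 0; 0 0 0 0.3 0; 0 0 0 0.2 0; 0 0 0 0.1 0; 0 0 0 0.1 0; 0 0 0 0.05 0; 0 0 0 0 0; 0 0 0 0 0")

```text
t: 26.22
tcp_pos: [0.4706, 0.1019, 0.0207]
tool_rot: [0.964, 0.266, 0.0, 0.0]
force: [0.1, 0.4, -0.9]
finger_gap: 0.458
gripper_force: 42.4
```

```bash
python3 -c "
from h import *
go(470.4,102.6,20.3,-59.2)"
```

```text
at [470.6 101.9  20.7] phi -59.2 spin -0.00 (phi end -59.2) shift 0.01 -0.03 0.02 gap 0.458 f 42.4 t 26.22 q6 1.01
```

Request:
send_rows(commands="0 0 0 0.04 0; 0 0 0 0 0; 50 0 0 0 0; 60 0 0 0 0; 70 0 0 0 0; 78 0 0 0 0; 78 0 0 0 0; 78 0 0 -0.3 0; 78 0 0 -0.5 0; 78 0 0 -0.7 0; 78 0 0 -0.7 0; 78 0 0 -0.7 0; 78 0 0 -0.7 0; 78 0 0 -0.7 0; 78 0 0 -0.3 0")

```text
t: 27.47
tcp_pos: [0.4712, 0.1019, 0.1139]
tool_rot: [0.964, 0.266, 0.002, 0.001]
force: [0.4, -0.5, 0.1]
finger_gap: 0.913
gripper_force: 0.0
```

```bash
python3 -c "
from h import *
go(376,281.9,13)"
```

```text
at [471.2 101.9 113.9] phi -59.2 spin 0.00 (phi end -59.2) shift 0.52 -10.17 5.04 gap 0.913 f 0.0 t 27.47 q6 1.01
```

Request:
send_rows(commands="85 0.02 -0.4 0 0; 85 0.05 -0.9 0 0; 85 0.05 -0.9 0 0; 85 0.05 -0.9 0 0; 85 0.05 -0.9 0 0; 85 0.05 -0.9 0 0; 85 0.05 -0.9 0 0; 85 0.05 -0.9 0 0; 85 0.05 -0.9 0 0; 85 0.05 -0.9 0 0; 85 0.05 -0.9 0 0; 85 0 -0.5 0 0; 85 0 -0.27 0 0; 85 0 0 0.5 0; 85 0 0 0.7 0; 85 0 0 0.7 0; 85 0 0 0.7 0; 85 0 0 0.7 0; 85 0 0 0.7 0; 85 0 0 0.5 0")

```text
t: 29.13
tcp_pos: [0.3749, 0.2814, 0.0203]
tool_rot: [0.964, 0.265, -0.001, 0.0]
force: [0.1, 1.1, 0.1]
finger_gap: 0.997
gripper_force: 0.0
```

Request:
send_rows(commands="85 0 0 0.3 0; 85 0 0 0.2 0; 85 0 0 0 0; 85 0 0 0 0; 0 0 0 0 0; 0 0 0 0 0; 0 0 0 0 0; 0 0 0 0 0; 0 0 0 0 0; 0 0 0 0 0; 0 0 0 0 0; 0 0 0 0 0")

```text
t: 30.13
tcp_pos: [0.3755, 0.2821, 0.0125]
tool_rot: [0.964, 0.265, 0.001, -0.0]
force: [-2.2, -0.6, 6.3]
finger_gap: 0.594
gripper_force: 40.7
```

```bash
python3 -c "
from h import *
go(638.8,133.1,110)
from station import cams
d=cams.snapshot('side')
tiles(d,dict(choke=proj(d,[.376,.282,.03])[0]),32,9,'pics/c1.png',1)"
```

```text
at [375.5 282.1  12.5] phi -59.2 spin 0.00 (phi end -59.2) shift 7.50 13.14 -4.88 gap 0.594 f 40.7 t 30.13 q6 1.44
```

View pics/c1.png

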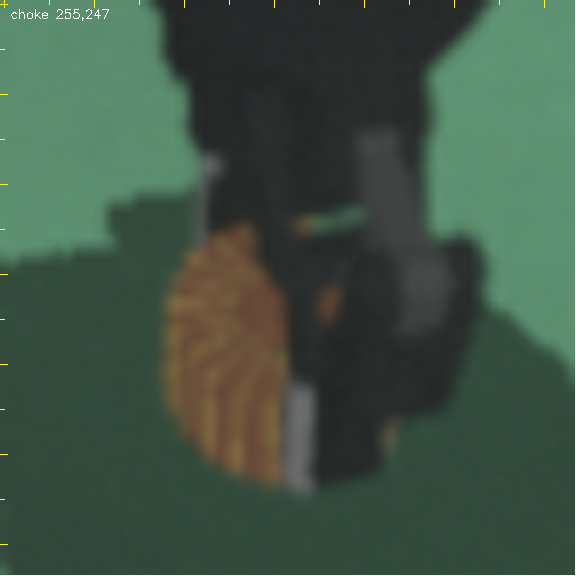

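The choke is held flat (ring in crop at x 165-290), but the tips are low for clearing the rim. I'll re-grip 4 mm higher.

Request:
send_rows(commands="62 0 0 0 0; 70 0 0 0 0; 75 0 0 0 0; 75 0 0 0 0; 75 0 0 -0.1 0; 75 0 0 -0.1 0; 75 0 0 0 0; 0 0 0 0 0; 0 0 0 0 0; 0 0 0 0 0; 0 0 0 0 0; 0 0 0 0 0; 0 0 0 0 0; 0 0 0 0 0; 0 0 0 0 0; 0 0 0 0 0", grip_force=45)

```text
t: 31.52
tcp_pos: [0.3752, 0.282, 0.0161]
tool_rot: [0.964, 0.265, 0.0, -0.0]
force: [-1.0, -1.2, 6.6]
finger_gap: 0.591
gripper_force: 45.6
```

```bash
python3 -c "
from h import *
go(638.8,133.1,110)"
```

```text
at [375.2 282.   16.1] phi -59.2 spin 0.00 (phi end -59.2) shift 7.52 13.14 -4.70 gap 0.591 f 45.6 t 31.52 q6 1.44
```

Request:
send_rows(commands="0 0 0 -0.3 0; 0 0 0 -0.6 0; 0 0 0 -0.8 0; 0 0 0 -0.8 0; 0 0 0 -0.8 0; 0 0 0 -0.8 0; 0 0 0 -0.5 0; 0 0.2 0.4 -0.3 0; 0 0.5 0.9 0 0; 0 0.5 0.9 0 0; 0 0.5 0.9 0 0; 0 0.5 0.9 0 0; 0 0.5 0.9 0 0; 0 0.5 0.9 0 0; 0 0.5 0.9 0 0; 0 0.5 0.9 0 0; 0 0.5 0.9 0 0; 0 0.5 0.9 0 0; 0 0.5 0.9 0 0; 0 0.6 0.9 0 0")

```text
t: 33.18
tcp_pos: [0.5983, 0.1526, 0.1128]
tool_rot: [0.964, 0.265, -0.001, -0.0]
force: [-0.7, 0.7, -1.8]
finger_gap: 0.593
gripper_force: 47.1
```

Request:
send_rows(commands="0 0.6 0.9 0 0; 0 0.4 0.7 0 0; 0 0.2 0.3 0 0; 0 0 0 0 0; 0 0 0 0 0")

```text
t: 33.6
tcp_pos: [0.6371, 0.1334, 0.1128]
tool_rot: [0.964, 0.265, -0.001, -0.0]
force: [0.0, 0.5, -1.9]
finger_gap: 0.59
gripper_force: 47.0
```

```bash
python3 -c "
from h import *
go(638.8,133.1,21)"
```

```text
at [637.1 133.4 112.8] phi -59.2 spin 0.00 (phi end -59.2) shift 0.06 0.06 4.59 gap 0.590 f 47.0 t 33.60 q6 1.07
```

Request:
send_rows(commands="0 0.04 0.05 0.3 0; 0 0 0 0.6 0; 0 0 0 0.7 0; 0 0 0 0.7 0; 0 0 0 0.6 0; 0 0 0 0.5 0; 0 0 0 0.4 0; 0 0 0 0.3 0; 0 0 0 0.2 0; 0 0 0 0.1 0; 0 0 0 0.1 0; 0 0 0 0.05 0; 0 0 0 0.05 0; 0 0 0 0 0; 0 0 0 0 0")

```text
t: 34.85
tcp_pos: [0.6395, 0.1332, 0.0219]
tool_rot: [0.964, 0.265, 0.0, 0.0]
force: [-0.1, 0.2, -0.9]
finger_gap: 0.592
gripper_force: 47.0
```

```bash
python3 -c "
from h import *
go(638.8,133.1,20.1)
from station import cams
d=cams.snapshot('side')
tiles(d,dict(choke=proj(d,[.6388,.133,.03])[0]),32,9,'pics/c2.png',1)"
```

```text
at [639.5 133.2  21.9] phi -59.2 spin 0.00 (phi end -59.2) shift -0.04 -0.01 0.09 gap 0.592 f 47.0 t 34.85 q6 1.07
```

View pics/c2.png

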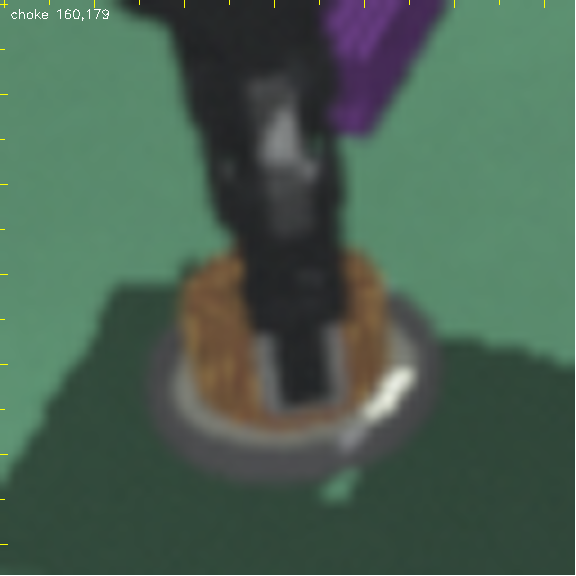

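The choke sits inside the rim (ring at crop x 185-385, rim x 150-440). Lower the last 1.5 mm, release, rise and move off to check.

Request:
send_rows(commands="0 0 0 0.05 0; 0 0 0 0.04 0; 0 0 0 0 0; 60 0 0 0 0; 70 0 0 0 0; 80 0 0 0 0; 80 0 0 0 0; 80 0 0 -0.3 0; 80 0 0 -0.5 0; 80 0 0 -0.7 0; 80 0 0 -0.7 0; 80 0 0 -0.7 0; 80 0 0 -0.7 0; 80 0 0 -0.7 0; 80 0 0 -0.7 0; 80 0 0 -0.4 0")

```text
t: 36.23
tcp_pos: [0.6406, 0.1333, 0.1313]
tool_rot: [0.964, 0.266, 0.002, 0.001]
force: [0.6, -0.5, 0.1]
finger_gap: 0.94
gripper_force: 0.0
```

```bash
python3 -c "
from h import *
go(500,420,140)"
```

```text
at [640.6 133.3 131.3] phi -59.2 spin 0.00 (phi end -59.2) shift 1.30 -15.91 -0.44 gap 0.940 f 0.0 t 36.23 q6 1.07
```

Request:
send_rows(commands="80 0 -0.4 -0.2 0; 80 0.1 -0.9 -0.2 0; 80 0.1 -0.9 0 0; 80 0.1 -0.9 0 0; 80 0.1 -0.9 0 0; 80 0.1 -0.9 0 0; 80 0.1 -0.9 0 0; 80 0.1 -0.9 0 0; 80 0.1 -0.9 0 0; 80 0.1 -0.9 0 0; 80 0.1 -0.9 0 0; 80 0.1 -0.9 0 0; 80 0.1 -0.9 0 0; 80 0.1 -0.9 0 0; 80 0 -0.9 0 0; 80 0 -0.9 0 0; 80 0 -0.9 0 0; 80 0 -0.9 0 0; 80 0 -0.5 0 0; 80 0 0 0 0")

```text
t: 37.9
tcp_pos: [0.4938, 0.4267, 0.1356]
tool_rot: [0.964, 0.267, -0.0, -0.0]
force: [-0.6, -0.8, -0.6]
finger_gap: 0.938
gripper_force: 0.0
```

```bash
python3 -c "
from h import *
from station import cams
N=dict(nT=[.3607,-.2914],nCap=[.5008,-.4084],nS=[.4704,.1026],nCh=[.6388,.1331],reel=[.519,.243],bottle=[.555,.012])
o=[]
for n in('top','side'):
    d=cams.snapshot(n);f='pics/f_%s.png'%n
    tiles(d,{k:proj(d,[*v,.015])[0] for k,v in N.items()},22,6,f,3);o.append(cv2.imread(f))
cv2.imwrite('pics/f.png',cv2.resize(np.vstack(o),None,fx=.56,fy=.56,interpolation=3) if 0 else np.hstack(o)[:, :])
x=np.hstack(o);cv2.imwrite('pics/f.png',cv2.resize(x,(800,int(x.shape[0]*800/x.shape[1]))))
d=cams.snapshot('top');np.savez('pics/topf.npz',**d)
"
```

```text
(no output)
```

View pics/f_top.png

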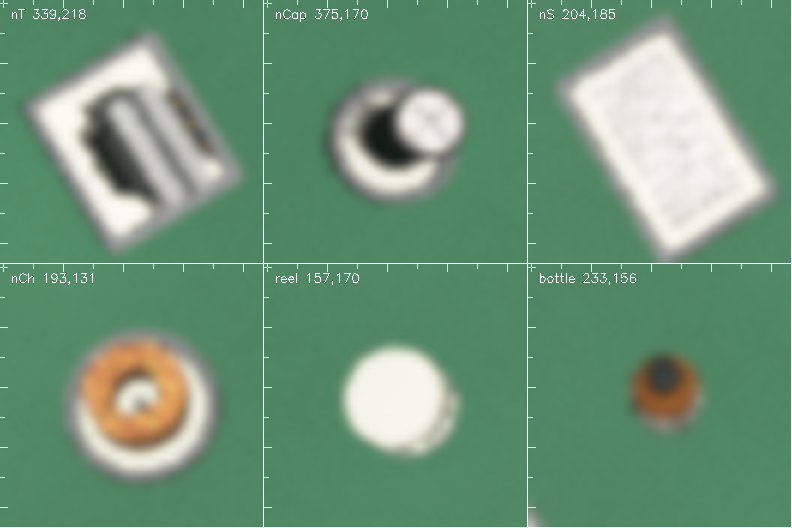

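View pics/f_side.png

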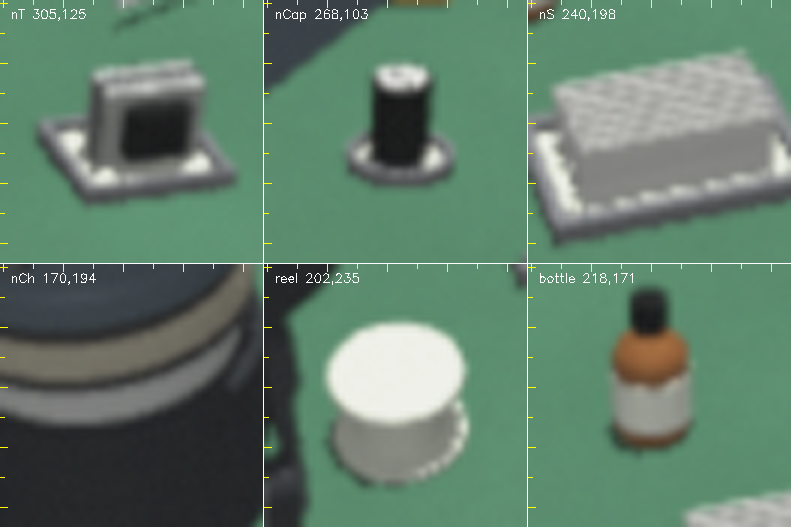

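Everything looks seated and upright. A quick numeric check of the choke and the bystanders.

```bash
python3 - <<'E'
from h import *
d=load("pics/topf.npz")
p=cv2.resize(d["pixels"],None,fx=8,fy=8,interpolation=cv2.INTER_CUBIC);H,S,V=[c.astype(int) for c in cv2.split(cv2.cvtColor(p,cv2.COLOR_RGB2HSV))]
for n,g,z,m in(("choke",(.6388,.1331),.024,(H<25)&(S>100)&(V>120)),("reel",(.5188,.2429),.032,(S<40)&(V>190)),("bottle",(.5545,.0118),.045,(H<20)&(S>110)&(V>60))):
    u,v=(proj(d,[*g,z])[0]*8).astype(int);k=np.zeros(m.shape,np.uint8);k[v-150:v+150,u-150:u+150]=m[v-150:v+150,u-150:u+150]
    c=max(cv2.findContours(k,0,2)[0],key=cv2.contourArea)[:,0];w=ray(d,(c+.5)/8-.5,z)[:,:2].astype(np.float32)
    r=cv2.minAreaRect(w);print(n,(np.array(r[0])*1000).round(1),np.round(np.array(r[1])*1000,1),"ref",g)
E
```

```text
choke [640.1 133.3] [54.1 48.2] ref (0.6388, 0.1331)
reel [517.  242.7] [53.3 49.7] ref (0.5188, 0.2429)
bottle [554.5  11.8] [25. 30.] ref (0.5545, 0.0118)
```

```bash
python3 -c "
from station import sign_off
print(sign_off())"
```

```text
the job is handed in; nothing more can be done
None
```

The job is handed in at about 38 s on the robot clock: the final pictures show the transformer, choke, capacitor and heat sink each upright in its own nest, with the flux bottle and solder reel where they started, but the hand-in returned no verdict.

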